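Take the flat battery pack out of the drive box and snap it into the charger

TASK

The ride-on car's blue battery pack is flat and goes on charge. Pinch its two orange side tabs together, without crushing them, so that it comes free of the red drive box, lift it out upright without straining the catches, and set it in the empty bay of the dark grey charger, the same end forward. Then press it gently home on its springs until both tabs have snapped out under their catches, let go, and leave everything else on the bench where it is.

Things in the scene. Friction and masses are not known exactly. Their poses are not given: they have to be found in the camera images.
- pack_grip (a point): The blue battery pack, 90 (its x) x 48 (y) x 76 mm tall, about 0.6 kg, snapped into the red drive box. Point midway between the finger pads of its two orange tabs, 51 mm above its underside. Pads: 30 mm wide (x), 30 mm tall, 62 mm over both when out, 50 mm when pinched to their stops, where they carry the pack. x points to its key end, y to the left tab, z up.
- pack: The same pack, origin at the centre of its underside, same axes. Key end (+x): white stripe on top, notch at the foot. The foot tapers in 3 mm over its lowest 4 mm. Under each pad the tab has a barb, 5 mm out of the side, that hooks under the bay's catch lip: square on top (pulling never frees it), sloped below (it rides in by itself when pushed down). Over 60 N from a finger crushes pack or tabs.
- pack_top (a point): Centre of the pack's flat top, 25 mm above pack_grip, same axes: the place to push it down.
- tab_left (a joint): How far the pack's left (+y) tab is pushed in, m: 0 sprung right out, 0.006 at its stop. Takes about 3 N to start and 6 N at the stop, a little more while its barb bears on the catch; its barb is clear of the catch from about 0.0045.
- tab_right (a joint): The same for the right (-y) tab.
- dock: Red drive box of the car, fixed, 200 x 136 x 46 mm (174 mm wide over its feet). Origin at the centre of its underside, x towards the end with two cable glands; the pack's axes start parallel to it. Its top is flat round the bay, but for a switch and a fuse cap up to 12 mm high, 78 mm from the centre towards -x.
- dock_mouth (a point): Centre of the drive box's bay, level with its top (46 mm up). Home, the pack's underside is 24.5 mm below this point, pack_grip 26.5 mm above it, and both barbs bear up against the catch lips. A sprung contact block below pushes the pack up with 14 N at home, falling to 6 N at 8 mm up, where the block stops. Pulling with over 20 N while hooked damages the catches.
- charger: Dark grey charger, fixed, 180 x 130 x 46 mm, with an empty bay in its top, the same as the drive box's: springs, catch lips, key rib. Origin at the centre of its underside; -x is the end with a row of small lights, +x the end with the mains inlet. The pack goes in with its x along the charger's x; the key rib stops it the other way round.
- charger_mouth (a point): Centre of the charger's bay, level with its top, mouth 93 x 50 mm. Let go in it, the pack stands 5 to 10 mm too high on springs and lips, tabs partly in. A push of some 10 to 16 N on top, most as the barbs ride in, takes it down; the tabs snap out at home (pack_grip 26.5 mm, top 51.5 mm above this point), hard floor 1.5 mm lower; short of that it springs back. Over 25 N damages the contacts.
- spare_pack: A grey spare pack with black tabs standing upright on the bench, same size as the blue one, not wanted: leave alone. Origin at the centre of its underside.
- lead_battery: Bystander: blue lead-acid battery, 151 x 65 x 94 mm, standing upright. Origin at the centre of its underside.
- multimeter: Bystander: orange and black multimeter lying flat, 150 x 74 x 44 mm. Origin at the centre of its underside.
- gear_motor: Bystander: black drive gearbox with a silver motor, about 165 x 90 x 50 mm. Origin on its underside.
- adapter: Bystander: black power adapter block, 92 x 48 x 30 mm. Origin at the centre of its underside.
- pliers: Bystander: side cutters with yellow handles lying flat, about 160 mm long. Origin on the underside by the pivot.
- screwdriver: Bystander: screwdriver with a red handle lying flat, 170 mm long. Origin on its underside.

How it is judged:
On the way, in this order (a step that is already met when the one before it is completed fails the run):
1. both tabs are pinched in while the pack is in the drive box (value of joint each of tab_left, tab_right above 0.004 m and z of pack_grip in the frame of dock between 0.068 and 0.088 m and horizontal distance between pack_grip and dock below 0.006 m), for 0.05 s.
2. the fingers lift the pack clear of the drive box (z of pack_grip in the frame of dock above 0.105 m and contact force between the fingers and pack above 2 N), for 0.1 s.
At the end, for the whole second after the job is handed in: The blue pack is upright, at rest and let go in the charger's bay, home under both catches: within 4 mm of the bay's centre, at most 2 mm above its home height (pinch point 0.0725 m over the charger's underside), in line within 0.06 rad, both tabs sprung out to within 1.5 mm (z of pack_grip in the frame of charger between 0.068 and 0.0745 m and horizontal distance between pack_grip and charger below 0.004 m and angle between the x axis of pack_grip and the x axis of charger, either way round below 0.06 rad and angle between pack_grip's own z axis and vertical below 0.05 rad and value of joint each of tab_left, tab_right below 0.0015 m and linear speed of pack below 0.02 m/s); the robot touches nothing.
It fails at once if the pack strains the drive box's catches or contacts (contact force between pack and dock above 55 N).
It fails at once if the pack is pressed too hard into the charger (contact force between pack and charger above 70 N or (contact force between the fingers and pack above 38 N and horizontal distance between pack_grip and charger below 0.008 m and z of pack_grip in the frame of charger below 0.086 m and value of joint any of tab_left, tab_right below 0.0045 m)).
It fails at once if the tabs or pack are crushed between the fingers (contact force between the fingers and pack above 150 N).
It fails at once if the pack is tipped over (angle between pack_grip's own z axis and vertical above 0.6 rad).
It fails at once if a bystander is disturbed (distance of any of spare_pack, lead_battery, multimeter, gear_motor, adapter, pliers, screwdriver from where it was at the start of the episode above 0.02 m).
It also fails if it takes over 48 s, if anything falls off the work surface, if the arm or the gripper's body presses on something with over 40 N, if the wrist force passes 120 N, or if a joint passes its speed limit or range.

ROBOT

A 7-joint arm with a two-finger parallel gripper is mounted at the origin on the work surface. World frame = base frame: x ahead of the robot, y to its left, z up, the work surface at z = 0. Lengths are in m, angles in rad, forces in N, time in s.
With the tool pointing down it reaches from about 0.4 to 0.85 m from the base axis. Payload 4.5 kg.
Tool frame: the origin (TCP) lies between the finger pads; the fingertips stand 17 mm ahead of it and the grasp point (between the pads) lies 2 mm behind it (bot.tip_reach is the distance from the TCP to the fingertips, in m); z points along the fingers, y is the direction in which the jaws open and shut (so a half turn about z gives the same grasp; the last joint's range is limited). The gripper opens to 88 mm and grips with 3 to 60 N. Pads are 18 mm wide; open, the fingers measure 123 mm over their backs; the gripper's body (75 mm by 187 mm) begins 45 mm behind the grasp point.
Start: joints at [-1.229, 0.689, -0.195, 1.565, 0.157, 0.902, -0.215], TCP at [0.189, 0.596, 0.256] pointing down, gripper open.
Joint ranges: [-3.01, 3.01], [-0.46, 2.08], [-1.47, 1.51], [0.13, 2.56], [-1, 4.14], [0.04, 2.09], [-2.66, 2.66]. Speed limits (rad/s): [2.57, 2.57, 3.14, 3.14, 3.14, 3.14, 3.14].

INTERFACE

Orientations are given as a rotation vector (axis times angle).
In Python, from plant import bot, read_camera, get_calibration gives the robot as it stands.
- The arm moves only by the tool drive_tool, never from a script. Its argument "targets" is a list of rows, each a list of 7 numbers: the shift along the tool's x, y, z in mm, then the turn, a rotation vector about the tool's x, y, z in rad, then the opening, from 0 (shut) to 1 (fully open). In form: [[x, y, z, ax, ay, az, hand], ...]. A call has 1 to 10 rows; each row shifts and turns the commanded pose from where the row before left it, along the tool's axes as they then stand; what a row does not reach is not made up. A row lasts 1/12 s, in which the tool goes at most 41.7 mm and 7.16 degrees, less where a joint would pass 70% of its speed; a pose out of reach is approached as far as the arm can. A call with a gripper value outside its range is refused whole. The fingers move at their own pace and stop on an object; the grip force is fixed at half the most. Time passes only in rows, so rows that do not move let the fingers close. It gives the time, the measured TCP pose, the force and the opening at its end, in the units of the state.
- bot.observe(): the state, without advancing time (a new reading comes with each control period).
- read_camera(name): name is "side" or "top" or "wrist"; returns the picture (400x640x3 uint8, red, green, blue); there is no depth.
- get_calibration(name): a dict with "fx", "fy", "cx", "cy" (pixels), "cam_to_world" (4x4, takes a point from camera to world coordinates). Camera axes: x right, y up, looking along -z (the intrinsics and any distortion apply to the point x, -y, -z); pixel columns grow to the right and rows downward; lengths in m; the calibration is good to about 2 mm. The wrist camera is an equidistant fisheye: a pixel r from the principal point sees the ray r / f radians off the axis. A picture is of the moment at which its call begins: read the wrist's pose just before it. get_calibration takes no time and is no camera call; for the wrist camera it gives the pose at the moment of the call.
- bot.sign_off(): hands the job in, once; it reports no verdict.
The state is a dict: "clock": time; "joint_pos": joint angles; "joint_vel": joint speeds; "joint_torque": joint torques, N m; "eef_pos": TCP position; "tcp_rot": TCP orientation; "contact_force": force on the tool from outside, world axes, zero at the start; "ft_torque": the same for the moment, N m; "width": finger opening in m.
Only numpy, scipy, OpenCV 4.12 (cv2) and the standard library are available. Lean on these libraries where they do the work, as an engineer would, in place of code of your own. Each camera call takes 0.05 s, during which the arm holds its last target.

## Working session

There is one attempt and no reset: what is moved stays moved. The work goes in short steps, Python scripts to look and compute and a tool call to move; the robot and the scene stay as the last step left them, time stands still between calls to the robot, and variables do not carry over. Pictures are saved under pics/ and viewed, and the job is handed in when it is done.

Besides the shell and the picture viewer there is one more tool, called after "Request:" in YAML: its name, and indented under it one key for each argument. drive_tool: Moves the arm, as the interface text tells. Its arguments: {"type":"object","properties":{"targets":{"type":"array","items":{"type":"array","items":{"type":"number"}}}},"required":["targets"]}

```bash
mkdir -p pics; ls; python3 - <<'E'
from plant import bot, read_camera, get_calibration
import cv2
print(bot.observe(), bot.tip_reach)
for n in ["top","side","wrist"]:
    c=get_calibration(n); print(n,c)
    cv2.imwrite(f"pics/{n}0.png",read_camera(n)[:,:,::-1])
E
```

```text
pics
{'clock': 0.0, 'joint_pos': array([-1.22920628,  0.6900002 , -0.19450318,  1.5663254 ,  0.15729627,
        0.90251713, -0.21512196]), 'joint_vel': array([ 1.29989700e-05,  9.43257020e-04,  3.15329146e-04,  5.52573199e-04,
        3.07644372e-04, -2.41011847e-03, -6.52499297e-04]), 'joint_torque': array([ 2.40491945e-04, -5.27553749e+01, -1.26716472e+00, -1.53431386e+01,
       -5.26967773e-02,  6.47426277e-03,  1.81672212e-04]), 'eef_pos': array([0.18921461, 0.59503966, 0.25490458]), 'tcp_rot': array([-4.81469792e-01, -3.10432944e+00,  2.91143642e-03]), 'contact_force': array([0.34021402, 0.42997424, 1.09079365]), 'ft_torque': array([-0.03315482,  0.01445562, -0.00521591]), 'width': 0.08796122107958747} 0.017
top {'fx': 414.50119730936467, 'fy': 414.50119730936467, 'cx': 325.29906898923224, 'cy': 203.47196821966378, 'cam_to_world': array([[ 2.91259164e-02,  9.98604963e-01, -4.40432518e-02,
         4.78322255e-01],
       [-9.99575651e-01,  2.91172546e-02, -8.38308410e-04,
        -4.62717199e-03],
       [ 4.45279639e-04,  4.40489786e-02,  9.99029273e-01,
         1.41972532e+00],
       [ 0.00000000e+00,  0.00000000e+00,  0.00000000e+00,
         1.00000000e+00]])}
side {'fx': 444.4605313919396, 'fy': 444.4605313919396, 'cx': 316.0137505817695, 'cy': 207.0865605369353, 'cam_to_world': array([[-0.98057905,  0.11973238, -0.15533476,  0.32214137],
       [-0.19558337, -0.65576734,  0.72918882,  1.11760114],
       [-0.01455595,  0.74540818,  0.66644938,  1.11730487],
       [ 0.        ,  0.        ,  0.        ,  1.        ]])}
wrist {'fx': 309.70691628693146, 'fy': 309.70691628693146, 'cx': 322.4876113224047, 'cy': 199.1371272740864, 'cam_to_world': array([[ 0.30365821, -0.91849257, -0.25330436,  0.12296838],
       [ 0.95277573,  0.29184139,  0.08394653,  0.61631678],
       [-0.00317957, -0.2668333 ,  0.96373745,  0.38460967],
       [ 0.        ,  0.        ,  0.        ,  1.        ]])}
```

View pics/top0.png

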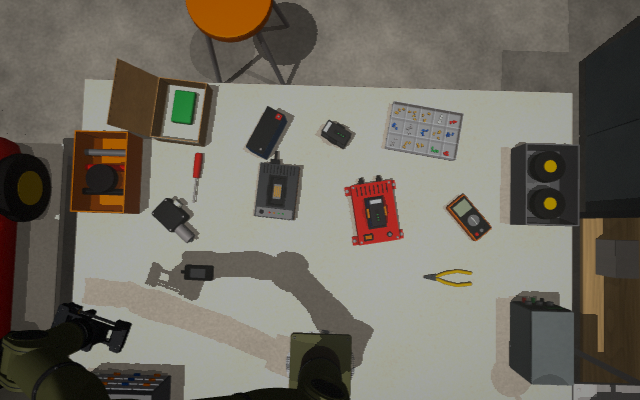

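View pics/side0.png

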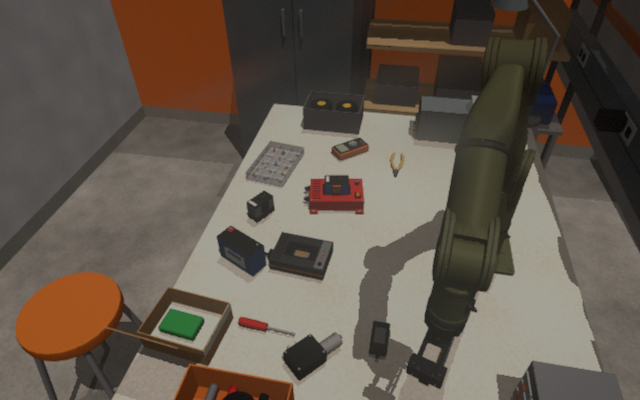

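View pics/wrist0.png

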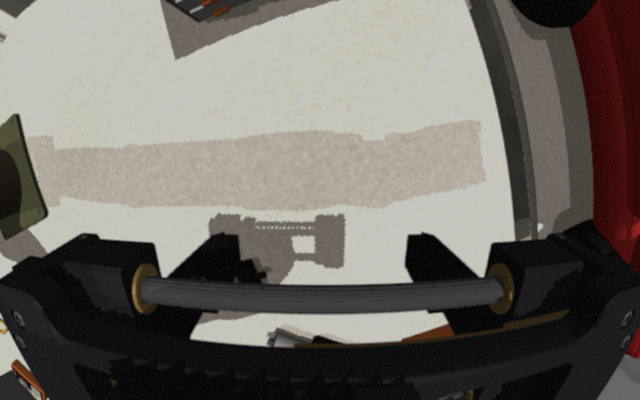

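```bash
python3 - <<'E'
import cv2
im=cv2.imread("pics/top0.png")
a=cv2.resize(im[145:260,235:415],None,fx=4.4,fy=4.4,interpolation=cv2.INTER_CUBIC)
cv2.imwrite("pics/topz.png",a)
im=cv2.imread("pics/side0.png")
a=cv2.resize(im[160:290,250:400],None,fx=4.5,fy=4.5,interpolation=cv2.INTER_CUBIC)
cv2.imwrite("pics/sidez.png",a)
E
```

```text
(no output)
```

View pics/topz.png

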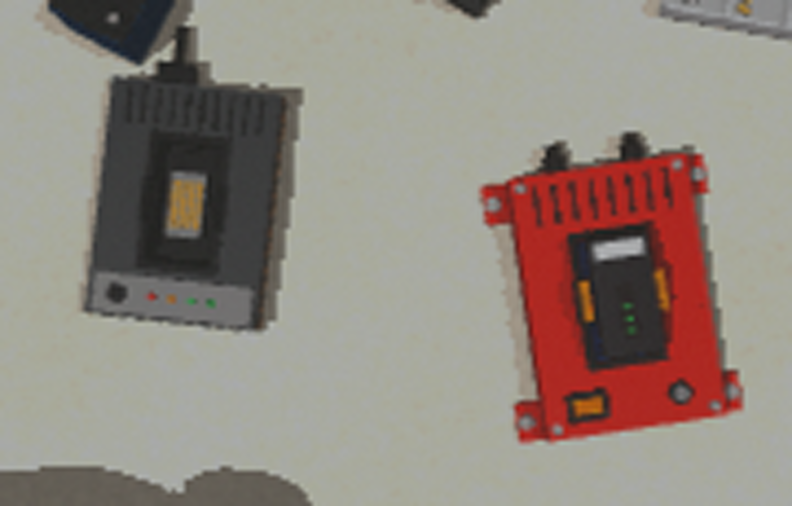

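View pics/sidez.png

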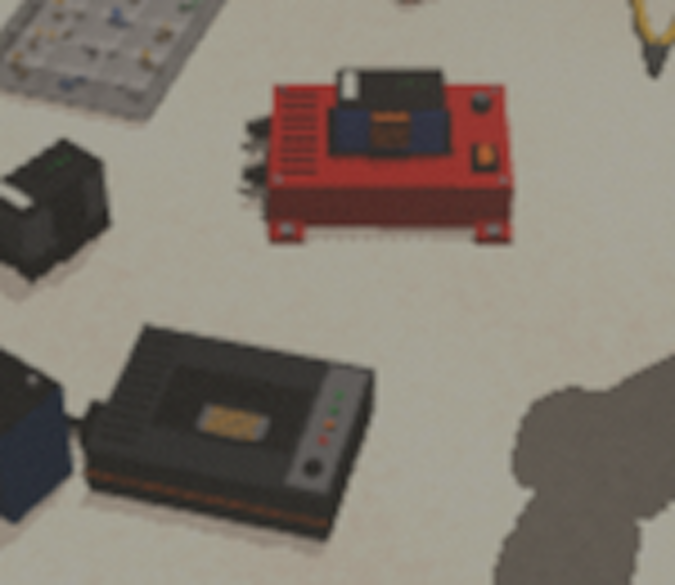

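```bash
cat > h.py <<'E'
import numpy as np, cv2
from scipy.spatial.transform import Rotation as R
def ray(c,px,wrist=False):
    px=np.atleast_2d(np.asarray(px,float)); u=(px[:,0]-c['cx'])/c['fx']; v=(px[:,1]-c['cy'])/c['fy']
    if wrist:
        r=np.hypot(u,v); s=np.where(r>1e-9,np.sin(r)/np.maximum(r,1e-9),1)
        d=np.c_[u*s,v*s,np.cos(r)]
    else: d=np.c_[u,v,np.ones_like(u)]
    d=d*[1,-1,-1]
    T=c['cam_to_world']; return T[:3,3], d@T[:3,:3].T
def onplane(c,px,z,wrist=False):
    o,d=ray(c,px,wrist); return o+d*((z-o[2])/d[:,2])[:,None]
def proj(c,P,wrist=False):
    T=c['cam_to_world']; q=(np.atleast_2d(P)-T[:3,3])@T[:3,:3]; q=q*[1,-1,-1]
    if wrist:
        h=np.hypot(q[:,0],q[:,1]); th=np.arctan2(h,q[:,2]); k=th/np.maximum(h,1e-12)
    else: k=1/q[:,2]
    return np.c_[c['cx']+c['fx']*q[:,0]*k, c['cy']+c['fy']*q[:,1]*k]
def state(bot):
    s=bot.observe(); M=R.from_rotvec(s['tcp_rot']).as_matrix(); return s,s['eef_pos'],M
E
python3 - <<'E'
from h import *
from plant import bot,get_calibration
c=get_calibration("top")
z=lambda L:np.array(L)/4.4+[235,145]
D=onplane(c,z([(513,183),(692,150),(722,425),(540,440)]),.046)[:,:2]
C=onplane(c,z([(110,77),(287,90),(265,328),(84,310)]),.046)[:,:2]
for n,Q in(("dock",D),("chg",C)):
    print(n,Q.round(4).tolist(),Q.mean(0),[np.linalg.norm(Q[i]-Q[i-1]).round(3) for i in range(4)], "yaw", np.degrees(np.arctan2(*((Q[0]+Q[1]-Q[2]-Q[3])[::-1]))))
print("bay", onplane(c,z([(150,133),(227,140),(215,272),(138,263)]),.046)[:,:2].mean(0), "tabs",onplane(c,z([(586,300),(663,290)]),.0725))
s,p,M=state(bot); print(p,M)
k=get_calibration("wrist")['cam_to_world']; print(M.T@(k[:3,3]-p)); print(M.T@k[:3,:3])
E
```

```text
dock [[0.5976, -0.0892], [0.6265, -0.2238], [0.42, -0.2509], [0.4048, -0.1145]] [ 0.51220483 -0.16959321] [np.float64(0.194), np.float64(0.138), np.float64(0.208), np.float64(0.137)] yaw 7.4804912767914
chg [[0.6691, 0.218], [0.6631, 0.0837], [0.4827, 0.0945], [0.4923, 0.2312]] [0.57682092 0.15683744] [np.float64(0.177), np.float64(0.134), np.float64(0.181), np.float64(0.137)] yaw -3.848672900100386
bay [0.57598919 0.15984023] tabs [[ 0.51020225 -0.14373437  0.0725    ]
 [ 0.51924601 -0.20042433  0.0725    ]]
[0.18922369 0.59518787 0.25511266] [[-9.53016403e-01  3.02918478e-01 -3.61209732e-04]
 [ 3.02918688e-01  9.53015466e-01 -1.33801411e-03]
 [-6.10707369e-05 -1.38456657e-03 -9.99999040e-01]]
[ 6.95429265e-02 -5.69685007e-05 -1.29611407e-01]
[[-7.86990804e-04  9.63765024e-01  2.66751495e-01]
 [ 9.99998511e-01  3.48872774e-04  1.68980592e-03]
 [ 1.53551351e-03  2.66752428e-01 -9.63763863e-01]]
```

Request:
drive_tool:
  targets:
    - [-27,-31,0,0,0,0,1]
    - [-27,-31,0,0,0,0,1]
    - [-27,-31,0,0,0,0,1]
    - [-27,-31,0,0,0,0,1]
    - [-27,-31,0,0,0,0,1]
    - [-27,-31,0,0,0,0,1]
    - [-27,-31,0,0,0,0,1]
    - [-27,-31,0,0,0,0,1]
    - [-27,-31,0,0,0,0,1]
    - [-27,-31,0,0,0,0,1]

```text
clock: 0.98
eef_pos: [0.3531, 0.2165, 0.2557]
tcp_rot: [0.481, 3.104, -0.0]
contact_force: [0.9, 0.9, 0.6]
width: 0.0883
```

Request:
drive_tool:
  targets:
    - [-27,-31,0,0,0,0,1]
    - [-27,-31,0,0,0,0,1]
    - [-27,-31,0,0,0,0,1]
    - [-27,-31,0,0,0,0,1]
    - [-27,-31,0,0,0,0,1]
    - [-27,-31,0,0,0,0,1]
    - [-27,-31,0,0,0,0,1]
    - [-27,-31,0,0,0,0,1]
    - [-27,-31,0,0,0,0,1]
    - [-20,-25,0,0,0,0,1]

```text
clock: 1.82
eef_pos: [0.5121, -0.1548, 0.2555]
tcp_rot: [0.486, 3.103, -0.001]
contact_force: [-0.1, 0.5, 0.1]
width: 0.0883
```

Request:
drive_tool:
  targets:
    - [0,0,0,0,0,-0.11,1]
    - [0,0,0,0,0,-0.11,1]
    - [0,0,0,0,0,-0.11,1]
    - [0,0,0,0,0,-0.12,1]
    - [0,0,0,0,0,0,1]
    - [0,0,0,0,0,0,1]

```text
clock: 2.32
eef_pos: [0.5111, -0.1511, 0.2555]
tcp_rot: [0.218, -3.134, -0.001]
contact_force: [0.2, -0.3, -0.0]
width: 0.0883
```

```bash
python3 - <<'E'
from h import *
from plant import *
import pickle
c=get_calibration("wrist"); im=read_camera("wrist")[:,:,::-1]; cv2.imwrite("pics/w1.png",im); 
t=read_camera("top")[:,:,::-1]; cv2.imwrite("pics/t1.png",t)
pickle.dump(c,open("w1.pkl","wb"))
s,p,M=state(bot); print(p,np.degrees(np.arctan2(-M[0,1],M[1,1])),s['clock'])
E
```

```text
[ 0.51117951 -0.15095422  0.25561612] 7.990668200166093 2.4167
```

View pics/w1.png

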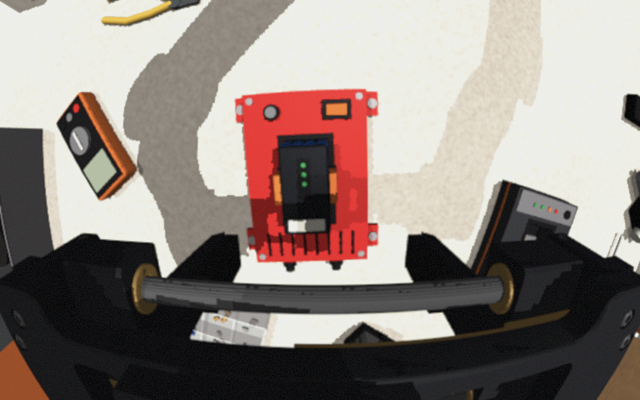

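```bash
python3 - <<'E'
import cv2
im=cv2.imread("pics/w1.png")
cv2.imwrite("pics/w1z.png",cv2.resize(im[80:275,225:390],None,fx=3,fy=3,interpolation=cv2.INTER_CUBIC))
E
```

```text
(no output)
```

View pics/w1z.png

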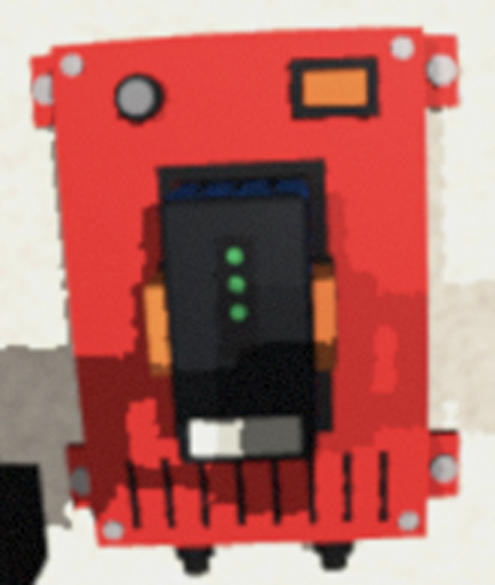

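```bash
python3 - <<'E'
from h import *
import pickle
c=pickle.load(open("w1.pkl","rb"))
z=lambda L:np.array(L)/3+[225,80]-.33
def rep(n,Q):
    Q=Q[:,:2]; print(n,Q.mean(0).round(4),[np.linalg.norm(Q[i]-Q[i-1]).round(4) for i in range(4)],"yaw x",[np.degrees(np.arctan2(*((b)[::-1]))).round(2) for b in (Q[3]-Q[0],Q[2]-Q[1],)],"yaw y",[np.degrees(np.arctan2(-b[0],b[1])).round(2) for b in (Q[1]-Q[0],Q[2]-Q[3])])
D=onplane(c,z([(52,47),(422,28),(425,537),(97,545)]),.046,1); rep("dock",D)
P=onplane(c,z([(160,198),(308,198),(317,455),(183,461)]),.0975,1); rep("pack",P)
T=onplane(c,z([(147,285),(156,374),(170,374)]),.0875,1);print(T)
T=onplane(c,z([(336,275),(334,370)]),.0875,1);print(T)
im=cv2.imread("pics/w1.png"); hsv=cv2.cvtColor(im,cv2.COLOR_BGR2HSV)
m=cv2.inRange(hsv,(8,120,60),(20,255,255)); n,l,st,ce=cv2.connectedComponentsWithStats(m)
for i in range(1,n):
    if st[i,4]>40 and 225<ce[i][0]<390: print(st[i],ce[i],onplane(c,ce[i],.0875,1))
E
```

```text
dock [ 0.5158 -0.168 ] [np.float64(0.1987), np.float64(0.1351), np.float64(0.1994), np.float64(0.1349)] yaw x [np.float64(10.04), np.float64(9.99)] yaw y [np.float64(10.09), np.float64(9.79)]
pack [ 0.5146 -0.1672] [np.float64(0.0875), np.float64(0.0461), np.float64(0.0848), np.float64(0.0448)] yaw x [np.float64(10.95), np.float64(10.14)] yaw y [np.float64(7.48), np.float64(10.88)]
[[ 0.50540766 -0.20035799  0.0875    ]
 [ 0.53531743 -0.19430232  0.0875    ]
 [ 0.53465341 -0.18958023  0.0875    ]]
[[ 0.49378258 -0.13941854  0.0875    ]
 [ 0.52567842 -0.13530756  0.0875    ]]
[325 102  23  14 298] [336.16778523 108.83892617] [[ 0.43380574 -0.14862081  0.0875    ]]
[328 168   9  36 258] [332.45348837 184.85658915] [[ 0.50775562 -0.14153942  0.0875    ]]
[273 171  10  34 250] [277.28  188.428] [[ 0.51880711 -0.19532656  0.0875    ]]
[341 343  48   3  76] [366.02631579 344.17105263] [[ 0.70403741 -0.06874516  0.0875    ]]
```

Request:
drive_tool:
  targets:
    - [0,0,0,0,0,-0.035,1]
    - [-1,-17,0,0,0,0,1]
    - [0,0,30,0,0,0,1]
    - [0,0,30,0,0,0,1]
    - [0,0,25,0,0,0,1]
    - [0,0,15,0,0,0,1]
    - [0,0,5,0,0,0,1]
    - [0,0,0,0,0,0,1]
    - [0,0,0,0,0,0,1]

```text
clock: 3.17
eef_pos: [0.5158, -0.1674, 0.1513]
tcp_rot: [-0.277, 3.129, -0.0]
contact_force: [-0.0, -0.4, 0.5]
width: 0.0882
```

```bash
cat > look.py <<'E'
from h import *
from plant import *
import pickle,sys
n=sys.argv[1]
s,p,M=state(bot); c=get_calibration("wrist"); im=read_camera("wrist")[:,:,::-1]; cv2.imwrite(f"pics/{n}.png",im)
pickle.dump(c,open(f"{n}.pkl","wb"))
print(p.round(4),"yaw",np.degrees(np.arctan2(-M[0,1],M[1,1])).round(2),"z",M[:,2].round(4),s['clock'],s['contact_force'].round(1),s['width'])
E
python3 look.py w2
```

```text
[ 0.5158 -0.1674  0.1513] yaw 10.13 z [ 8.e-04 -2.e-04 -1.e+00] 3.1667 [-0.  -0.4  0.5] 0.0882340684656115
```

View pics/w2.png

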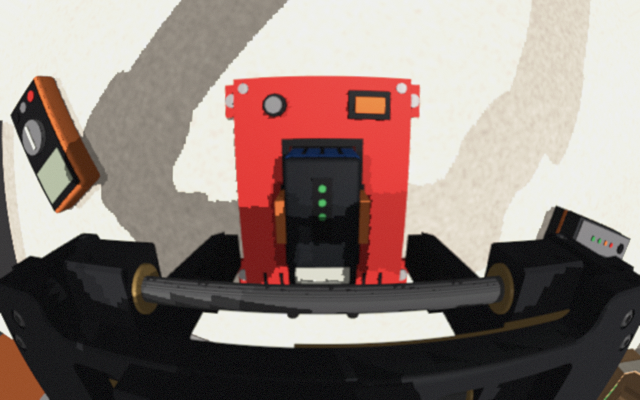

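Request:
drive_tool:
  targets:
    - [0,0,20,0,0,0,1]
    - [0,0,20,0,0,0,1]
    - [0,0,20,0,0,0,1]
    - [0,0,12,0,0,0,1]
    - [0,0,7,0,0,0,1]
    - [0,0,0,0,0,0,1]
    - [0,0,0,0,0,0,1]

```text
clock: 3.8
eef_pos: [0.5159, -0.1676, 0.0725]
tcp_rot: [-0.278, 3.128, -0.001]
contact_force: [-0.3, -0.4, -0.4]
width: 0.088
```

```bash
python3 look.py w3
```

```text
[ 0.5159 -0.1676  0.0725] yaw 10.14 z [ 1.4e-03 -2.0e-04 -1.0e+00] 3.8 [-0.3 -0.4 -0.4] 0.08802884356716577
```

View pics/w3.png

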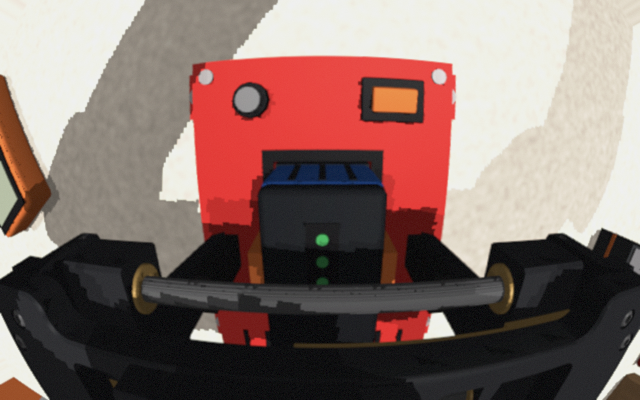

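Request:
drive_tool:
  targets:
    - [0,0,0,0,0,0,0.72]
    - [0,0,0,0,0,0,0.7]
    - [0,0,0,0,0,0,0.68]
    - [0,0,0,0,0,0,0.66]

```text
clock: 4.18
eef_pos: [0.5155, -0.1676, 0.0721]
tcp_rot: [-0.278, 3.129, -0.0]
contact_force: [0.2, -0.4, -0.5]
width: 0.0636
```

Request:
drive_tool:
  targets:
    - [0,0,0,0,0,0,0.62]
    - [0,0,0,0,0,0,0.6]
    - [0,0,0,0,0,0,0.58]
    - [0,0,0,0,0,0,0.56]
    - [0,0,0,0,0,0,0.54]
    - [0,0,0,0,0,0,0.52]
    - [0,0,0,0,0,0,0.5]

```text
clock: 4.77
eef_pos: [0.5157, -0.1678, 0.0724]
tcp_rot: [-0.278, 3.128, -0.001]
contact_force: [-0.8, -0.4, 7.4]
width: 0.0485
```

Request:
drive_tool:
  targets:
    - [0,0,0,0,0,0,0.3]
    - [0,0,0,0,0,0,0.2]
    - [0,0,-1,0,0,0,0.2]
    - [0,0,-1,0,0,0,0.2]
    - [0,0,-1,0,0,0,0.2]

```text
clock: 5.18
eef_pos: [0.5156, -0.1678, 0.0752]
tcp_rot: [-0.278, 3.128, -0.001]
contact_force: [0.2, -0.1, 2.7]
width: 0.0487
```

Request:
drive_tool:
  targets:
    - [0,0,-3,0,0,0,0.2]
    - [0,0,-3,0,0,0,0.2]
    - [0,0,-3,0,0,0,0.2]
    - [0,0,-4,0,0,0,0.2]
    - [0,0,-4,0,0,0,0.2]
    - [0,0,-5,0,0,0,0.2]

```text
clock: 5.68
eef_pos: [0.5146, -0.1672, 0.0966]
tcp_rot: [0.278, -3.128, -0.001]
contact_force: [0.6, 0.3, -6.1]
width: 0.0485
```

Request:
drive_tool:
  targets:
    - [0,0,-8,0,0,0,0.2]
    - [0,0,-10,0,0,0,0.2]
    - [0,0,-15,0,0,0,0.2]
    - [0,0,-20,0,0,0,0.2]
    - [0,0,-20,0,0,0,0.2]
    - [0,0,-15,0,0,0,0.2]
    - [0,0,0,0,0,0,0.2]
    - [0,0,0,0,0,0,0.2]

```text
clock: 6.35
eef_pos: [0.5155, -0.1677, 0.1857]
tcp_rot: [-0.278, 3.127, -0.001]
contact_force: [0.3, -0.7, -5.5]
width: 0.0483
```

```bash
python3 look.py w4; python3 -c "
from plant import *;import cv2
cv2.imwrite('pics/s4.png',read_camera('side')[:,:,::-1]);cv2.imwrite('pics/t4.png',read_camera('top')[:,:,::-1])"
```

```text
[ 0.5155 -0.1677  0.1857] yaw 10.14 z [ 1.9e-03 -5.0e-04 -1.0e+00] 6.35 [ 0.3 -0.7 -5.5] 0.04829348556627188
```

View pics/w4.png

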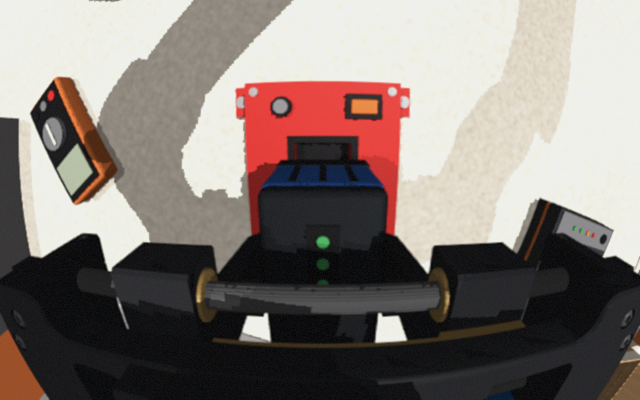

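View pics/s4.png

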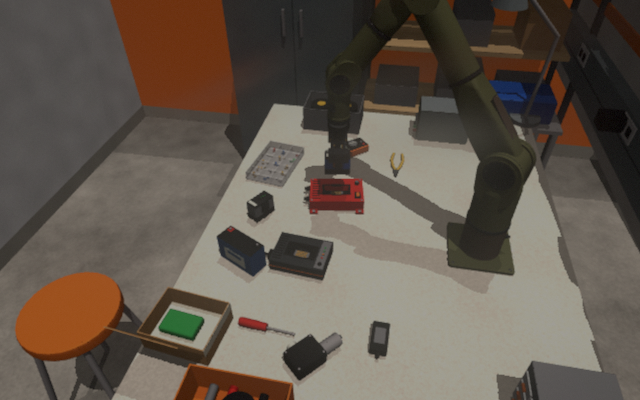

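Request:
drive_tool:
  targets:
    - [-9,15,0,0,0,0,0.2]
    - [-18,30,0,0,0,0,0.2]
    - [-18,30,0,0,0,0,0.2]
    - [-18,30,0,0,0,0,0.2]
    - [-18,30,0,0,0,0,0.2]
    - [-18,30,0,0,0,0,0.2]
    - [-18,30,0,0,0,0,0.2]
    - [-18,30,0,0,0,0,0.2]
    - [-18,30,0,0,0,0,0.2]
    - [-18,30,0,0,0,0,0.2]

```text
clock: 7.33
eef_pos: [0.6327, 0.1446, 0.183]
tcp_rot: [0.279, -3.126, 0.001]
contact_force: [0.5, -0.7, -6.1]
width: 0.0485
```

Request:
drive_tool:
  targets:
    - [-9,15,0,0,0,0,0.2]
    - [0,0,0,0,0,0.08,0.2]
    - [0,0,0,0,0,0.09,0.2]
    - [0,0,0,0,0,0.09,0.2]
    - [0,0,0,0,0,0,0.2]
    - [0,0,0,0,0,0,0.2]
    - [0,0,0,0,0,0,0.2]

```text
clock: 7.92
eef_pos: [0.639, 0.1594, 0.1838]
tcp_rot: [-0.126, -3.137, 0.001]
contact_force: [-0.6, 0.7, -5.3]
width: 0.0482
```

```bash
python3 look.py w5;python3 -c "
import cv2
im=cv2.imread('pics/w5.png')
cv2.imwrite('pics/w5z.png',cv2.resize(im[0:220,200:460],None,fx=2.7,fy=2.7,interpolation=cv2.INTER_CUBIC))"
```

```text
[0.639  0.1594 0.1838] yaw -4.6 z [-1.6e-03 -4.0e-04 -1.0e+00] 7.9167 [-0.6  0.7 -5.3] 0.048244371621584944
```

View pics/w5.png

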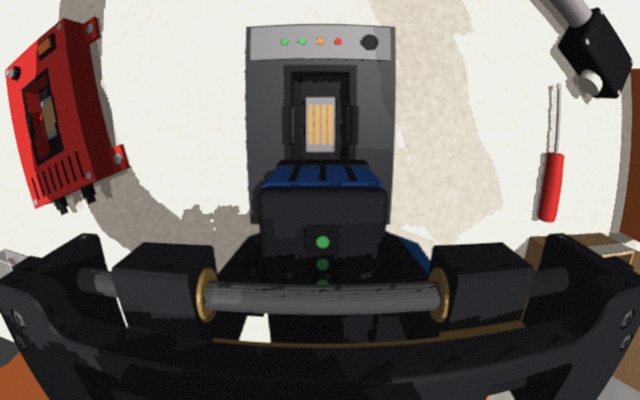

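View pics/w5z.png

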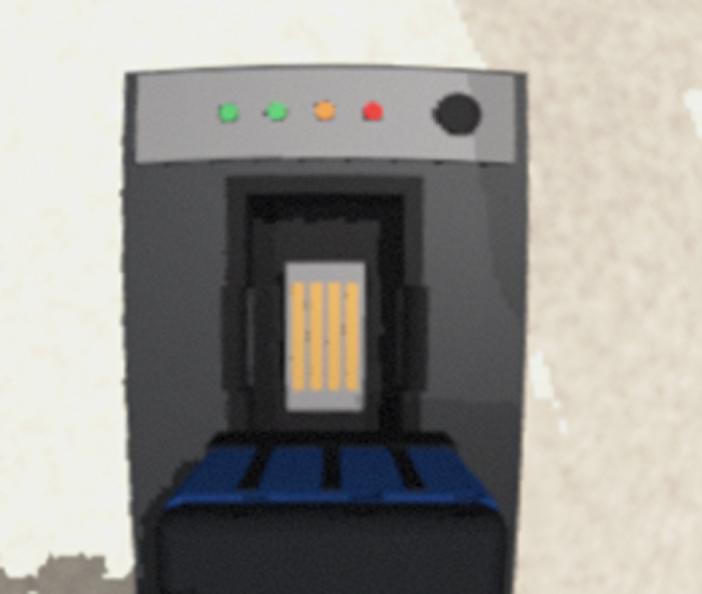

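```bash
python3 - <<'E'
from h import *
import pickle
c=pickle.load(open("w5.pkl","rb"))
z=lambda L:np.array(L)/2.7+[200,0]-.33
f=lambda n,L,h=.046: print(n,onplane(c,z(L),h,1)[:,:2].round(4).tolist())
f("endcorners",[(126,73),(527,73)])
f("sides low",[(137,560),(514,570)])
f("frame outer",[(227,178),(422,178)]); f("mouth",[(247,195),(404,195)])
f("tabs recess L",[(221,288),(221,390)]);f("recess R",[(428,288),(427,390)])
f("mouth sides",[(247,290),(404,290),(248,425),(404,425)])
a=onplane(c,z([(126,73),(527,73)]),.046,1)[:,:2]; v=a[1]-a[0]; L=np.linalg.norm(v); v/=L
print(L,np.degrees(np.arctan2(-v[0],v[1])), a.mean(0)+.09*np.array([v[1],-v[0]]))
p=onplane(c,z([(285,262),(364,262),(286,410),(364,410)]),.03,1);print(p, p.mean(0))
E
```

```text
endcorners [[0.4821, 0.1051], [0.493, 0.2341]]
sides low [[0.6453, 0.092], [0.6592, 0.2197]]
frame outer [[0.5227, 0.1353], [0.5279, 0.1967]]
mouth [[0.529, 0.1412], [0.5331, 0.1905]]
tabs recess L [[0.5582, 0.1304], [0.5909, 0.1273]]
recess R [[0.5636, 0.1958], [0.5963, 0.1932]]
mouth sides [[0.5597, 0.1386], [0.5638, 0.1881], [0.6031, 0.1349], [0.6072, 0.1851]]
0.12951739054093928 -4.824989090018428 [0.57724861 0.16203829]
[[0.55078832 0.15056702 0.03      ]
 [0.55297998 0.17685061 0.03      ]
 [0.60103195 0.14652181 0.03      ]
 [0.60319993 0.17297149 0.03      ]] [0.57700004 0.16172773 0.03      ]
```

Request:
drive_tool:
  targets:
    - [15,0,0,0,0,0,0.2]
    - [22,-1,0,0,0,0,0.2]
    - [20,-1,0,0,0,0,0.2]
    - [5,0,0,0,0,0,0.2]
    - [0,0,20,0,0,0,0.2]
    - [0,0,25,0,0,0,0.2]
    - [0,0,20,0,0,0,0.2]
    - [0,0,10,0,0,0,0.2]
    - [0,0,0,0,0,0,0.2]
    - [0,0,0,0,0,0,0.2]

```text
clock: 8.8
eef_pos: [0.578, 0.1628, 0.1098]
tcp_rot: [0.13, 3.139, 0.001]
contact_force: [0.0, 0.7, -6.1]
width: 0.048
```

```bash
python3 look.py w6;python3 -c "
import cv2
im=cv2.imread('pics/w6.png')
cv2.imwrite('pics/w6z.png',cv2.resize(im[0:240,180:480],None,fx=2.4,fy=2.4,interpolation=cv2.INTER_CUBIC))"
```

```text
[0.578  0.1628 0.1098] yaw -4.73 z [ 1.e-04  3.e-04 -1.e+00] 8.8 [ 0.   0.7 -6.1] 0.04802157497583945
```

View pics/w6z.png

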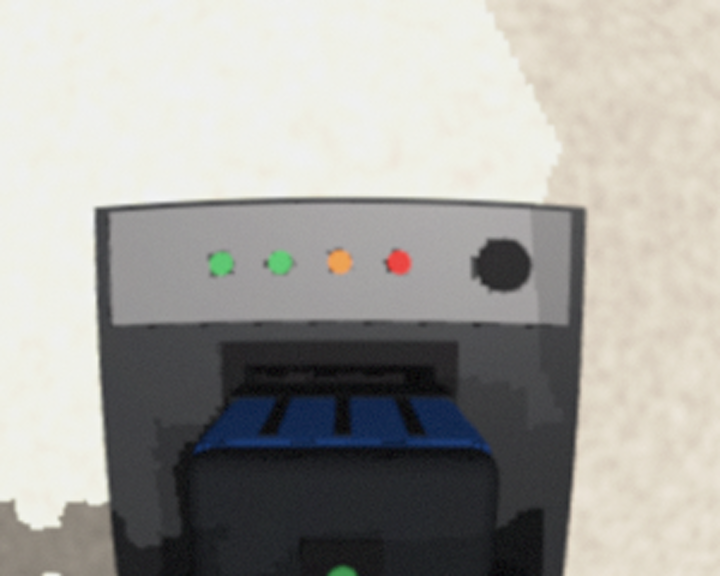

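```bash
python3 - <<'E'
from h import *
import pickle
c=pickle.load(open("w6.pkl","rb"))
z=lambda L:np.array(L)/2.4+[180,0]-.3
for L,d in (([(96,209),(585,209)],.09),([(221,342),(458,342)],.0527)):
    a=onplane(c,z(L),.046,1)[:,:2]; v=a[1]-a[0]; l=np.linalg.norm(v); v/=l
    print(l,np.degrees(np.arctan2(-v[0],v[1])), a.mean(0), a.mean(0)+d*np.array([v[1],-v[0]]))
T=np.array([.578,.1628])
# pack rear top edge at z = grip+25
a=onplane(c,z([(192,455),(498,455)]),.1098+.025,1)[:,:2]; v=a[1]-a[0]; l=np.linalg.norm(v); v/=l
print("pack",l,a.mean(0),np.degrees(np.arctan2(-v[0],v[1])), a.mean(0)+.045*np.array([v[1],-v[0]]))
a=onplane(c,z([(232,395),(455,395)]),.1098-.047,1)[:,:2]; v=a[1]-a[0]; l=np.linalg.norm(v); v/=l
print("foot",l,a.mean(0), a.mean(0)+.045*np.array([v[1],-v[0]]))
E
```

```text
0.12953729330318822 -4.823691515283526 [0.48805065 0.16947225] [0.57773188 0.16190416]
0.06205441619731661 -4.799341512253665 [0.52489384 0.16618627] [0.57740906 0.16177705]
pack 0.044931079142565736 [0.53393778 0.16673062] -4.754947157031513 [0.57878291 0.16300038]
foot 0.05392416233231021 [0.53643241 0.16629346] [0.58127725 0.16255973]
```

Request:
drive_tool:
  targets:
    - [0.5,-1,0,0,0,0,0.2]
    - [0,0,6,0,0,0,0.2]
    - [0,0,5,0,0,0,0.2]
    - [0,0,3,0,0,0,0.2]
    - [0,0,2,0,0,0,0.2]
    - [0,0,2,0,0,0,0.2]
    - [0,0,0,0,0,0,0.2]
    - [0,0,0,0,0,0,0.2]

```text
clock: 9.52
eef_pos: [0.577, 0.1617, 0.0916]
tcp_rot: [-0.13, -3.139, -0.0]
contact_force: [-0.1, -0.3, -6.1]
width: 0.0482
```

Request:
drive_tool:
  targets:
    - [0,0,2,0,0,0,0.2]
    - [0,0,2,0,0,0,0.2]
    - [0,0,2,0,0,0,0.2]
    - [0,0,2,0,0,0,0.2]
    - [0,0,1,0,0,0,0.2]
    - [0,0,0,0,0,0,0.2]

```text
clock: 10.02
eef_pos: [0.5768, 0.1616, 0.0824]
tcp_rot: [-0.13, -3.138, 0.0]
contact_force: [-0.8, 0.7, -5.8]
width: 0.0486
```

Request:
drive_tool:
  targets:
    - [0,0,1,0,0,0,0.2]
    - [0,0,1,0,0,0,0.2]
    - [0,0,1,0,0,0,0.2]
    - [0,0,1,0,0,0,0.2]
    - [0,0,1,0,0,0,0.2]
    - [0,0,0,0,0,0,0.2]

```text
clock: 10.52
eef_pos: [0.5771, 0.1617, 0.0781]
tcp_rot: [0.13, 3.138, 0.0]
contact_force: [-1.7, 0.1, 1.6]
width: 0.0483
```

Request:
drive_tool:
  targets:
    - [0,0,1,0,0,0,0.2]
    - [0,0,1,0,0,0,0.2]
    - [0,0,1,0,0,0,0.2]
    - [0,0,1,0,0,0,0.2]
    - [0,0,0,0,0,0,0.2]

```text
clock: 10.93
eef_pos: [0.5772, 0.1617, 0.0739]
tcp_rot: [0.13, 3.138, 0.0]
contact_force: [-1.3, -1.2, 4.7]
width: 0.048
```

Request:
drive_tool:
  targets:
    - [0,0,1,0,0,0,0.2]
    - [0,0,1,0,0,0,0.2]
    - [0,0,0,0,0,0,0.2]
    - [0,0,0,0,0,0,0.2]

```text
clock: 11.27
eef_pos: [0.5772, 0.1617, 0.0722]
tcp_rot: [0.13, 3.138, 0.0]
contact_force: [-3.2, -1.3, 6.2]
width: 0.0483
```

Request:
drive_tool:
  targets:
    - [0,0,0.8,0,0,0,0.2]
    - [0,0,0,0,0,0,0.2]
    - [0,0,0,0,0,0,0.2]

```text
clock: 11.52
eef_pos: [0.5772, 0.1617, 0.0715]
tcp_rot: [0.13, 3.138, 0.0]
contact_force: [-4.3, -1.9, 7.1]
width: 0.0483
```

Request:
drive_tool:
  targets:
    - [0,0,0,0,0,0,1]
    - [0,0,0,0,0,0,1]
    - [0,0,0,0,0,0,1]
    - [0,0,0,0,0,0,1]
    - [0,0,0,0,0,0,1]
    - [0,0,0,0,0,0,1]

```text
clock: 12.02
eef_pos: [0.5771, 0.1617, 0.0707]
tcp_rot: [0.13, 3.139, 0.0]
contact_force: [0.1, 0.4, -0.9]
width: 0.0863
```

```bash
python3 look.py w7
```

```text
[0.5771 0.1617 0.0707] yaw -4.74 z [ 1.e-04  2.e-04 -1.e+00] 12.0167 [ 0.1  0.4 -0.9] 0.08630877064769371
```

View pics/w7.png

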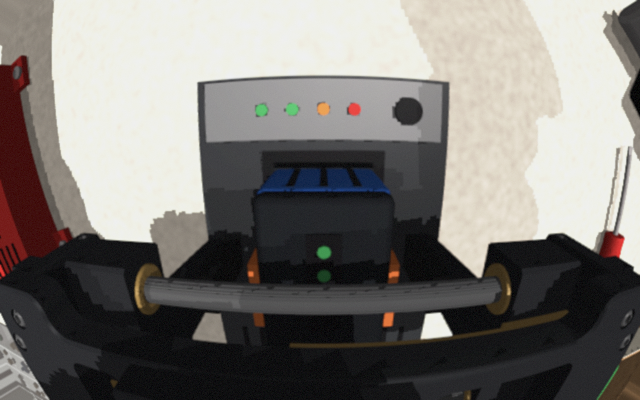

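Request:
drive_tool:
  targets:
    - [0,0,-8,0,0,0,1]
    - [0,0,-18,0,0,0,1]
    - [0,0,-25,0,0,0,0.8]
    - [0,0,-25,0,0,0,0.4]
    - [0,0,-14,0,0,0,0]
    - [0,0,0,0,0,0,0]
    - [0,0,0,0,0,0,0]
    - [0,0,0,0,0,0,0]
    - [0,0,0,0,0,0,0]
    - [0,0,0,0,0,0,0]

```text
clock: 12.9
eef_pos: [0.5763, 0.1614, 0.1598]
tcp_rot: [-0.13, -3.137, 0.001]
contact_force: [-0.2, -0.4, -1.0]
width: 0.037
```

```bash
python3 look.py w8;python3 -c "
import cv2
im=cv2.imread('pics/w8.png')
cv2.imwrite('pics/w8z.png',cv2.resize(im[50:290,180:480],None,fx=2.4,fy=2.4,interpolation=cv2.INTER_CUBIC))"
```

```text
[0.5763 0.1614 0.1598] yaw -4.74 z [-2.2e-03 -7.0e-04 -1.0e+00] 12.9 [-0.2 -0.4 -1. ] 0.03697550892787745
```

View pics/w8z.png

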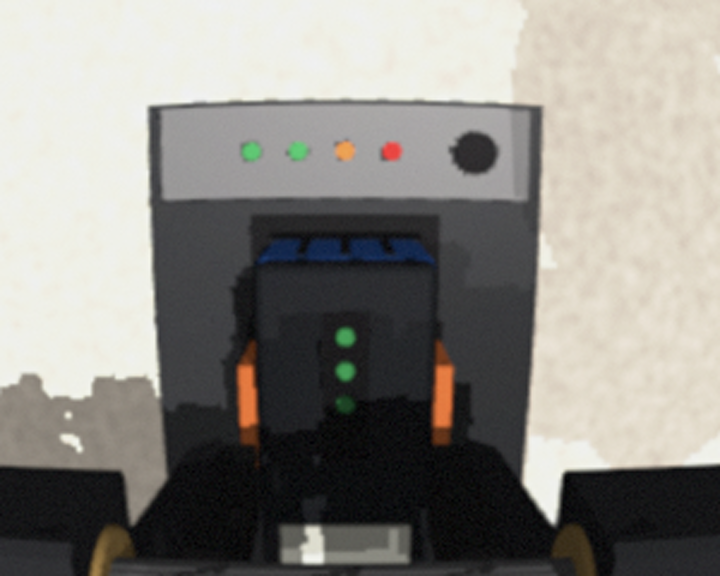

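Request:
drive_tool:
  targets:
    - [-0.5,0,0,0,0,0,0]
    - [0,0,0,0,0,0,0]
    - [0,0,0,0,0,0,0]
    - [0,0,0,0,0,0,0]
    - [0,0,10,0,0,0,0]
    - [0,0,10,0,0,0,0]
    - [0,0,8,0,0,0,0]
    - [0,0,3,0,0,0,0]
    - [0,0,0,0,0,0,0]
    - [0,0,0,0,0,0,0]

```text
clock: 13.78
eef_pos: [0.5774, 0.1617, 0.1295]
tcp_rot: [-0.13, -3.138, 0.0]
contact_force: [-0.9, 0.2, 0.2]
width: 0.0
```

Tip at 0.1125, pack top expected near 0.106. Creep down.

Request:
drive_tool:
  targets:
    - [0,0,1.5,0,0,0,0]
    - [0,0,1.5,0,0,0,0]
    - [0,0,1,0,0,0,0]
    - [0,0,1,0,0,0,0]
    - [0,0,0,0,0,0,0]

```text
clock: 14.2
eef_pos: [0.5775, 0.1616, 0.1248]
tcp_rot: [-0.13, -3.139, -0.0]
contact_force: [-0.6, -0.2, 0.4]
width: 0.0006
```

Request:
drive_tool:
  targets:
    - [0,0,1,0,0,0,0]
    - [0,0,1,0,0,0,0]
    - [0,0,0,0,0,0,0]

```text
clock: 14.45
eef_pos: [0.5777, 0.1617, 0.123]
tcp_rot: [0.13, 3.139, 0.0]
contact_force: [0.4, 0.6, 1.3]
width: 0.0004
```

Request:
drive_tool:
  targets:
    - [0,0,1,0,0,0,0]
    - [0,0,1,0,0,0,0]
    - [0,0,0,0,0,0,0]

```text
clock: 14.7
eef_pos: [0.5779, 0.1618, 0.1218]
tcp_rot: [0.13, 3.138, 0.0]
contact_force: [-1.3, -0.0, 6.3]
width: 0.0009
```

Request:
drive_tool:
  targets:
    - [0,0,1,0,0,0,0]
    - [0,0,0,0,0,0,0]

```text
clock: 14.87
eef_pos: [0.5779, 0.1619, 0.1211]
tcp_rot: [0.13, 3.138, 0.001]
contact_force: [-1.5, -0.1, 8.9]
width: 0.0004
```

Request:
drive_tool:
  targets:
    - [0,0,1,0,0,0,0]
    - [0,0,0,0,0,0,0]

```text
clock: 15.03
eef_pos: [0.5778, 0.1619, 0.1198]
tcp_rot: [0.13, 3.138, 0.001]
contact_force: [-1.2, -0.1, 5.5]
width: 0.0002
```

Request:
drive_tool:
  targets:
    - [0,0,1,0,0,0,0]
    - [0,0,1,0,0,0,0]
    - [0,0,0,0,0,0,0]

```text
clock: 15.28
eef_pos: [0.5779, 0.1618, 0.1177]
tcp_rot: [0.13, 3.138, 0.001]
contact_force: [-0.8, 0.0, 7.1]
width: 0.0006
```

Request:
drive_tool:
  targets:
    - [0,0,1,0,0,0,0]
    - [0,0,0,0,0,0,0]

```text
clock: 15.45
eef_pos: [0.5779, 0.1619, 0.1168]
tcp_rot: [0.13, 3.138, 0.001]
contact_force: [-1.2, 0.0, 6.5]
width: 0.0005
```

Request:
drive_tool:
  targets:
    - [0,0,1,0,0,0,0]
    - [0,0,0,0,0,0,0]

```text
clock: 15.62
eef_pos: [0.5779, 0.1618, 0.1159]
tcp_rot: [0.13, 3.138, 0.001]
contact_force: [-1.0, -0.0, 8.1]
width: 0.0005
```

Request:
drive_tool:
  targets:
    - [0,0,1,0,0,0,0]
    - [0,0,0,0,0,0,0]

```text
clock: 15.78
eef_pos: [0.578, 0.1619, 0.1149]
tcp_rot: [0.13, 3.138, 0.001]
contact_force: [-1.2, -0.6, 8.2]
width: 0.0004
```

Request:
drive_tool:
  targets:
    - [0,0,0.7,0,0,0,0]
    - [0,0,0,0,0,0,0]

```text
clock: 15.95
eef_pos: [0.578, 0.1619, 0.1143]
tcp_rot: [0.13, 3.137, 0.001]
contact_force: [-1.3, -0.4, 8.4]
width: 0.0005
```

Request:
drive_tool:
  targets:
    - [0,0,0.5,0,0,0,0]
    - [0,0,0,0,0,0,0]
    - [0,0,0,0,0,0,0]

```text
clock: 16.2
eef_pos: [0.578, 0.1619, 0.1139]
tcp_rot: [0.13, 3.137, 0.001]
contact_force: [-0.9, -1.1, 9.3]
width: 0.0005
```

Request:
drive_tool:
  targets:
    - [0,0,0.4,0,0,0,0]
    - [0,0,0,0,0,0,0]
    - [0,0,0,0,0,0,0]

```text
clock: 16.45
eef_pos: [0.578, 0.1619, 0.1136]
tcp_rot: [0.13, 3.137, 0.001]
contact_force: [-1.5, -0.0, 9.5]
width: 0.0004
```

```bash
python3 look.py w9
```

```text
[0.578  0.1619 0.1136] yaw -4.75 z [ 1.6e-03  5.0e-04 -1.0e+00] 16.45 [-1.5 -0.   9.5] 0.00035211975641917667
```

View pics/w9.png

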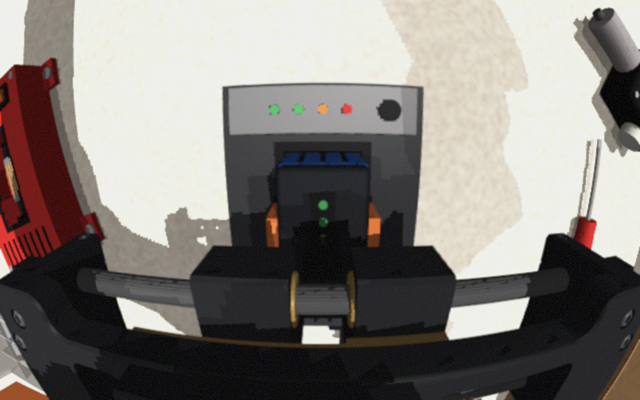

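Request:
drive_tool:
  targets:
    - [0,0,-1,0,0,0,0]
    - [0,0,0,0,0,0,0]

```text
clock: 16.67
eef_pos: [0.578, 0.1619, 0.1146]
tcp_rot: [0.13, 3.137, 0.001]
contact_force: [-1.4, -1.5, 8.4]
width: 0.0006
```

Request:
drive_tool:
  targets:
    - [0,0,-1,0,0,0,0]
    - [0,0,0,0,0,0,0]

```text
clock: 16.83
eef_pos: [0.5779, 0.1619, 0.115]
tcp_rot: [0.13, 3.138, 0.001]
contact_force: [0.1, -0.4, 6.8]
width: 0.0006
```

Request:
drive_tool:
  targets:
    - [0,0,-1,0,0,0,0]
    - [0,0,0,0,0,0,0]

```text
clock: 17.0
eef_pos: [0.5775, 0.1616, 0.1152]
tcp_rot: [-0.13, -3.139, -0.0]
contact_force: [-0.2, -0.2, -0.7]
width: 0.0006
```

Request:
drive_tool:
  targets:
    - [0,0,-5,0,0,0,0]
    - [0,0,-15,0,0,0,0]
    - [0,0,-25,0,0,0,0]
    - [0,0,-25,0,0,0,0]
    - [-20,0,-25,0,0,0,0]
    - [-20,0,-15,0,0,0,0]
    - [0,0,0,0,0,0,0]
    - [0,0,0,0,0,0,0]
    - [0,0,0,0,0,0,0]

```text
clock: 17.75
eef_pos: [0.616, 0.1582, 0.2243]
tcp_rot: [-0.129, -3.136, 0.001]
contact_force: [-0.7, 0.9, 0.2]
width: 0.0007
```

```bash
python3 look.py w10;python3 -c "
import cv2
from plant import *
im=cv2.imread('pics/w10.png')
cv2.imwrite('pics/w10z.png',cv2.resize(im[0:240,200:460],None,fx=2.4,fy=2.4,interpolation=cv2.INTER_CUBIC))
cv2.imwrite('pics/t10.png',read_camera('top')[:,:,::-1])
s=read_camera('side')[:,:,::-1]
cv2.imwrite('pics/s10.png',cv2.resize(s[150:400,200:440],None,fx=2.3,fy=2.3,interpolation=cv2.INTER_CUBIC))"
```

```text
[0.616  0.1582 0.2243] yaw -4.72 z [-2.7e-03 -5.0e-04 -1.0e+00] 17.75 [-0.7  0.9  0.2] 0.0006647714828541414
```

View pics/w10z.png

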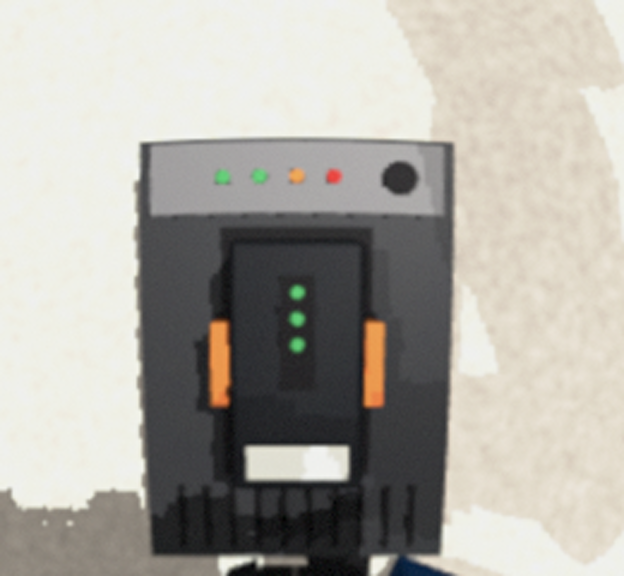

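View pics/s10.png

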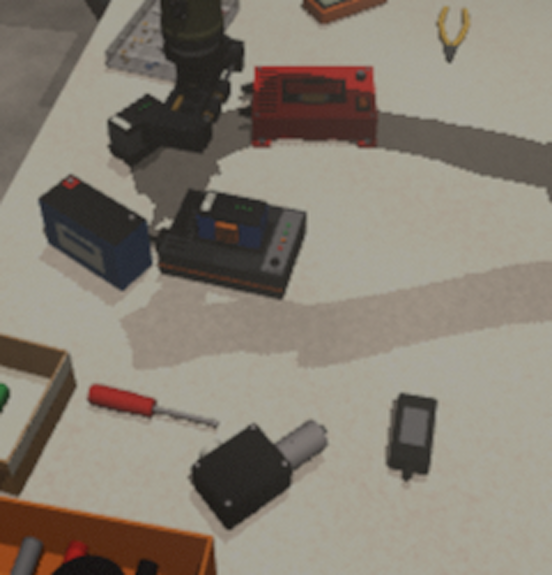

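View pics/t10.png

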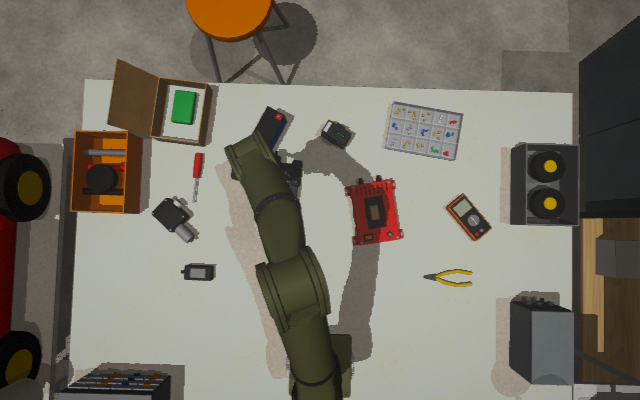

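Numeric check: the width across the tabs, the pack's height (from its apparent size) and its position.

```bash
python3 - <<'E'
from h import *
import pickle
c=pickle.load(open("w10.pkl","rb"))
z=lambda L:np.array(L)/2.4+[200,0]-.3
for h in (.0975,.105):
    P=onplane(c,z([(231,242),(363,242),(361,481),(238,481)]),h,1)[:,:2]; print(h,P.mean(0),[np.linalg.norm(P[i]-P[i-1]).round(4) for i in range(4)])
for L in ([(209,322),(386,322)],[(209,406),(385,406)]):
    a=onplane(c,z(L),.0875,1)[:,:2]; print("tabs width",np.linalg.norm(a[1]-a[0]),a.mean(0))
C=onplane(c,z([(140,143),(454,143),(441,555),(153,555)]),.046,1)[:,:2]; print("charger",C.mean(0),[np.linalg.norm(C[i]-C[i-1]).round(4) for i in range(4)],[np.degrees(np.arctan2(-b[0],b[1])).round(2) for b in (C[1]-C[0],C[2]-C[3])])
E
```

```text
0.0975 [0.57591291 0.16244046] [np.float64(0.0845), np.float64(0.045), np.float64(0.0845), np.float64(0.0442)]
0.105 [0.5750707  0.16249009] [np.float64(0.082), np.float64(0.0437), np.float64(0.082), np.float64(0.0429)]
tabs width 0.0634188571156171 [0.56185485 0.16334065]
tabs width 0.06424793305455287 [0.59243005 0.16062176]
charger [0.57718112 0.16195861] [np.float64(0.1795), np.float64(0.1299), np.float64(0.1795), np.float64(0.1295)] [np.float64(-4.74), np.float64(-4.74)]
```

```bash
python3 -c "
from plant import *
print(bot.sign_off()); print(bot.observe()['clock'])"
```

```text
the job is handed in; nothing more can be done
None
the job is handed in; nothing more can be done
```

The blue pack is in the charger's bay, home under its catches with the same end forward. I handed the job in at about 18 s of the 48 s allowed.

- **Getting it out and in:** I pinched both tabs (jaw width about 48 mm, nominal 50), and the pack lifted out of the drive box without any tug from the catches. I lowered it pinched into the charger to home height.
- **One thing that went wrong:** when I let go there, the pack sprang up about 9 mm. I then pressed it down from the top with closed fingers. The wrist never read more than 9.5 N.
- **Seated:** when I backed the fingers off, the force fell to zero at home height instead of following the springs up, so the catches hold it.
- **Tabs and position:** the last wrist picture showed both tabs fully out, 63–64 mm across against a nominal 62. The pack's centre was about 1.4 mm from the charger's, and its apparent size matched when it sat home in the drive box.
- **Bench:** nothing else looked moved in the last pictures, though the arm hid part of the top view and I measured none of the bystanders. The gripper was clear of everything.

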